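# Close a sample container and hold it down on the touch vortex mixer

## Robot

A 7-joint arm with a two-finger parallel gripper is mounted at the origin on the work surface. World frame = base frame: x ahead of the robot, y to its left, z up, the work surface at z = 0. Lengths are in m, angles in rad, forces in N, time in s.
With the tool pointing down it reaches from about 0.425 to 0.925 m from the base axis. Payload 6.8 kg.
Tool frame: the origin (TCP) lies on the centre line of the jaws, within the pads' length; the fingertips stand 25 mm ahead of it and the grasp point (between the pads) lies 6 mm ahead of it; z points along the fingers, y is the direction in which the jaws open and shut (so a half turn about z gives the same grasp; the last joint's range is limited). The gripper opens to 85 mm and grips with 20 to 120 N. Pads are 22 mm wide; open, the fingers measure 114 mm over their backs; the gripper's body (76 mm by 85 mm) begins 54 mm behind the grasp point. The pads swing forward as they close: fully open they stand 13 mm farther back than shut.
Start: joints at [-1.314, 0.477, 0.022, 1.555, -0.011, 1.109, -0.083], TCP at [0.241, 0.631, 0.256] pointing down, gripper open.
Joint ranges: [-2.96, 2.96], [-0.34, 2.1], [-1.41, 1.46], [0.24, 2.44], [-1.37, 4.51], [0.17, 1.92], [-2.96, 2.96]. Speed limits (rad/s): [2.39, 2.39, 3.14, 3.14, 3.14, 3.14, 3.14].

## Interface

Orientations are given as a unit quaternion [w, x, y, z].
In Python, from station import status, cams, order, models gives the robot as it stands.
- The arm moves only by the tool move_arm, never from a script. Its argument "steps" is one flat list of numbers, 7 for each row, row after row: the gripper's target within -1 to 1 (fully open at 1, half-way at 0, shut at -1), then the shift along the world's x, y, z in cm, then the turn, a rotation vector about the world's x, y, z in degrees. A call has 1 to 8 rows; each row shifts and turns the commanded pose from where the row before left it; what a row does not reach is not made up. A row lasts 1/10 s, in which the tool goes at most 50 mm and 8.59 degrees, less where a joint would pass 70% of its speed; a pose out of reach is approached as far as the arm can. A call with a gripper value outside its range is refused whole. The fingers move at their own pace and stop on an object; "newtons" is the grip in N (left out, the last holds). Time passes only in rows, so rows that do not move let the fingers close. It gives the time, the measured TCP pose, the force and the opening at its end, in the units of the state.
- status.get_obs(): the state, without advancing time (a new reading comes with each control period).
- cams.read_camera(name): name is "side" or "top"; returns a dict with "pixels" (400x640x3 uint8, red, green, blue), "mtx" (3x3 intrinsics, pixels), "T" (4x4, takes a point from camera to world coordinates). Camera axes: x right, y down, z forward; pixel columns grow to the right and rows downward; lengths in m; the calibration is good to about 2 mm. A picture is of the moment at which its call begins. There is no depth.
- order.hand_in(): hands the job in, once; it reports no verdict.
Trained networks look in the newest picture that a camera, given by its name, has taken for a name from the list of things; names that differ only in an ending like _2 or _b are one class to them, and where a whole thing is asked for, a point or a joint stands for the part that bears it (a point fixed in the world has none). Each returns a list of dicts, best first, with "score" (0 to 1); they miss things now and then, are a little off and sometimes report something else, mostly with a low value. They report only what shows in the picture. A call takes as long as a camera call.
- models.silhouettes(camera, query): "region" (400x640 bool, what is visible of it) and "box" ([centre column, centre row, width, height] in pixels, round what is visible of it).
- models.place_of(camera, query): "position" ([row, column] in pixels: a listed point, or the origin of a listed thing).
The state is a dict: "t": time; "q": joint angles; "joint_vel": joint speeds; "joint_torque": joint torques, N m; "eef_pos": TCP position; "tool_rot": TCP orientation; "contact_force": force on the tool from outside, world axes, zero at the start; "torque": the same for the moment, N m; "gripper_width": opening from 0.0 (shut) to 1.0 (fully open).
Only numpy, scipy, OpenCV 4.12 (cv2) and the standard library are available. Lean on these libraries where they do the work, as an engineer would, in place of code of your own. Each camera call takes 0.05 s, during which the arm holds its last target.

## Task

Turn the black cap of the tall sample container clockwise until it is fully tight while the container stands in the grey rack, then lift the container out and stand it upright in the rubber cup of the vortex mixer. Press it straight down until the sprung cup head is all the way down on its stop, firmly but without forcing it, and finish with the robot still holding it pressed there. Leave the short containers and everything else on the bench where they are.

Things in the scene. Friction and masses are not known exactly. Their poses are not given: they have to be found in the camera images.
- tube: the tall sample container: white round plastic body 28 mm across, 100 mm tall with its cap, 55 to 95 g, the only tall one in the rack. Origin: centre of its underside; z up along its axis; its -x side carries a thin black closing mark. Its foot is a 19 mm square, 10 mm high, that is keyed in a socket of the rack so that it cannot turn more than about 0.1 rad there while the cap is turned; it rests 6 mm above the bench and must rise straight 50 mm to be clear of the rack
- cap_top (a point): centre of the top face of the tall container's black screw cap, on its axis, 100 mm above the container's underside. The cap is a round ribbed cylinder 32 mm across and 18 mm high, to be gripped across its sides from above; below it the body is 28 mm across. The cap stays on the container and carries it when lifted. A white line runs from near the centre of its top down its side
- cap (a joint): turn of the cap on the tall container (rad): grows as the cap is turned clockwise seen from above, 1.4 = tight, at its hard stop (the white line of the cap then stands over the black mark of the container). It starts between 0.15 and 0.8, turns stiffly (about 0.05 N m) and stays where it is left
- rack: grey locking rack, 124 x 192 x 50 mm, fixed to the bench, two rows of three places 56 mm apart along both its axes. Origin: centre of its underside; x across the rows, y along them (the long side). Square sockets in its base, round guide holes 32 mm wide in its upper plate, whose top is 50 mm above the bench
- mixer: touch vortex mixer, grey housing 160 x 120 mm, 122 mm high, fixed, with a dial and a switch on the side that looks to -x (its front). Origin: centre of its underside, on the bench; the black rubber cup head stands on its top, 18 mm behind the origin (+x of the mixer). Its motor is not simulated: the head does not shake, it only goes down and up
- cup_floor (a point): centre of the flat floor inside the mixer's rubber cup (moves with the head), 142 mm above the bench at rest. The floor is about 33 mm across, the cup widens to a 50 mm mouth and its rim is 20 mm above the floor, 62 mm across outside
- cup (a joint): travel of the sprung cup head (m): 0 = up, at rest, 0.008 = fully down on its hard stop. The spring starts to yield at about 4 N and needs about 8 N at full travel (about 600 N/m); beyond that the stop is hard
- vial0: short white container with a black cap, 55 mm tall, 32 mm across, in a place of the rack, not to be disturbed; origin at the centre of its underside
- vial1: another short container like it, in the rack
- vial2: another short container like it, in the rack
- beaker: glass beaker, 68 mm across, 90 mm tall, a bystander; origin at the centre of its underside
- reagent: amber reagent bottle, 64 mm across, 150 mm tall, a bystander; origin at the centre of its underside
- pen: grey marker pen lying on the bench, 145 mm long, 13 mm thick, a bystander; origin under its middle, x along it
- timer: white bench timer, 70 x 70 x 18 mm, a bystander; origin at the centre of its underside
- cuvettes: open white cuvette tray with compartments, 100 x 100 x 35 mm, a bystander; origin at the centre of its underside

How it is judged:
By the outcome, as a careful person would: the job done as asked, in the order asked, and still so for the second after the job is handed in, while the arm keeps its last pose, push and grip.
It also fails if it takes over 54 s, if anything falls off the work surface, if the arm or the gripper's body presses on something with over 40 N, if the wrist force passes 120 N, or if a joint passes its speed limit or range.

## Working session

There is one attempt and no reset: what is moved stays moved. The work goes in short steps, Python scripts to look and compute and a tool call to move; the robot and the scene stay as the last step left them, time stands still between calls to the robot, and variables do not carry over. Pictures are saved under pics/ and viewed, and the job is handed in when it is done.

Besides the shell and the picture viewer there is one more tool, called after "Request:" as name(argument=value, ...) on one line, values as JSON. move_arm: Moves the arm, as the interface text tells. Its arguments: {"type":"object","properties":{"steps":{"type":"array"},"newtons":{"type":"number"}},"required":["steps"]}

```bash
mkdir -p pics; ls
python3 - <<'E'
from station import status,cams,models
import cv2,numpy as np
o=status.get_obs()
for k,v in o.items(): print(k,np.round(v,3))
for n in("side","top"):
    c=cams.read_camera(n); cv2.imwrite(f"pics/{n}0.png",c["pixels"][:,:,::-1]); print(n,np.round(c["mtx"],1).tolist(),np.round(c["T"],4).tolist())
    for q in["tube","cap_top","rack","mixer","cup_floor","vial0","vial1"]:
        print(n,q,[(round(float(r["score"]),2),np.round(r["position"],1).tolist()) for r in models.place_of(n,q)][:4])
E
```

```text
pics
t 0.0
q [-1.314  0.478  0.022  1.556 -0.011  1.109 -0.083]
joint_vel [-0.001 -0.    -0.001 -0.001 -0.001  0.001  0.001]
joint_torque [-1.0000e-03 -5.9645e+01  1.6080e+00 -2.8120e+01  1.3000e-02  9.0000e-03
  0.0000e+00]
eef_pos [0.241 0.63  0.255]
tool_rot [-0.     0.181  0.983 -0.001]
contact_force [0.772 0.28  0.403]
torque [0.019 0.049 0.039]
gripper_width 1.0
side [[389.1, 0.0, 323.4], [0.0, 389.1, 195.8], [0.0, 0.0, 1.0]] [[-0.9965, -0.0249, 0.0802, 0.5063], [-0.0804, 0.5556, -0.8275, 0.6885], [-0.024, -0.831, -0.5557, 0.6347], [0.0, 0.0, 0.0, 1.0]]
side tube [(0.85, [334.7, 367.2])]
side cap_top [(0.7, [297.2, 374.6])]
side rack [(0.57, [337.5, 355.9])]
side mixer [(0.6, [336.0, 359.2]), (0.56, [210.7, 351.6])]
side cup_floor [(0.92, [164.3, 344.3])]
side vial0 [(0.72, [362.9, 342.6]), (0.68, [215.4, 283.8]), (0.61, [362.7, 379.1]), (0.61, [308.4, 339.4])]
side vial1 [(0.72, [362.9, 342.6]), (0.68, [215.4, 283.8]), (0.61, [362.7, 379.1]), (0.61, [308.4, 339.4])]
top [[467.9, 0.0, 314.4], [0.0, 467.9, 206.7], [0.0, 0.0, 1.0]] [[0.0114, -0.9948, 0.1009, 0.4703], [-0.9999, -0.0109, 0.0059, -0.0654], [-0.0048, -0.101, -0.9949, 1.0994], [0.0, 0.0, 0.0, 1.0]]
top tube [(0.65, [254.1, 196.5])]
top cap_top [(0.69, [251.9, 184.1]), (0.63, [151.6, 200.5])]
top rack [(0.78, [242.5, 195.0])]
top mixer [(0.66, [231.1, 366.6])]
top cup_floor [(0.71, [221.8, 378.8]), (0.62, [249.5, 284.2]), (0.4, [152.9, 201.8]), (0.19, [258.8, 193.0])]
top vial0 [(0.7, [254.7, 172.3]), (0.61, [231.1, 216.9]), (0.49, [229.6, 171.1])]
top vial1 [(0.7, [254.7, 172.3]), (0.61, [231.1, 216.9]), (0.49, [229.6, 171.1])]
```

View pics/side0.png

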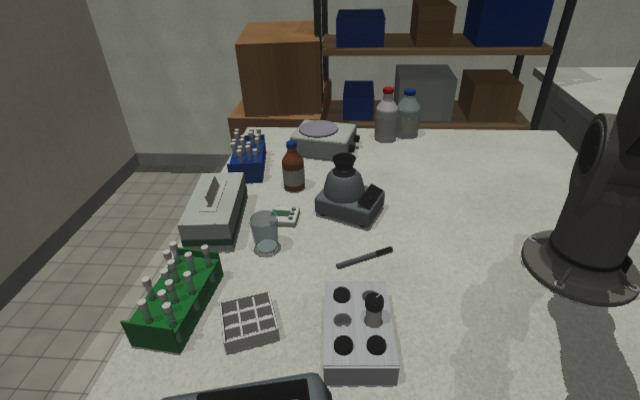

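View pics/top0.png

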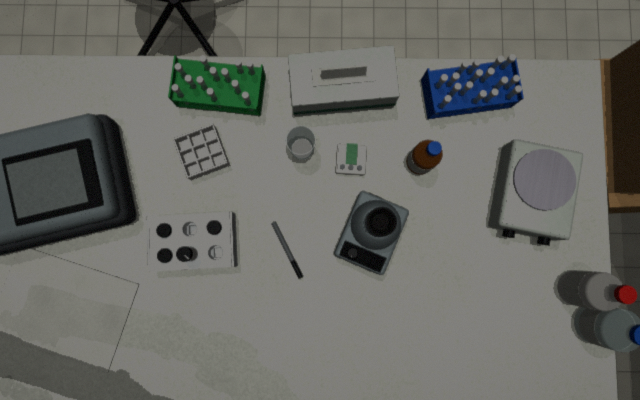

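Run:
```python
import cv2
a=cv2.imread("pics/top0.png")[200:300,120:250]; cv2.imwrite("pics/top0z.png",cv2.resize(a,None,fx=6,fy=6,interpolation=cv2.INTER_CUBIC))
a=cv2.imread("pics/side0.png")[260:390,300:430]; cv2.imwrite("pics/side0z.png",cv2.resize(a,None,fx=4.5,fy=4.5,interpolation=cv2.INTER_CUBIC))
```

```text
(no output)
```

View pics/top0z.png

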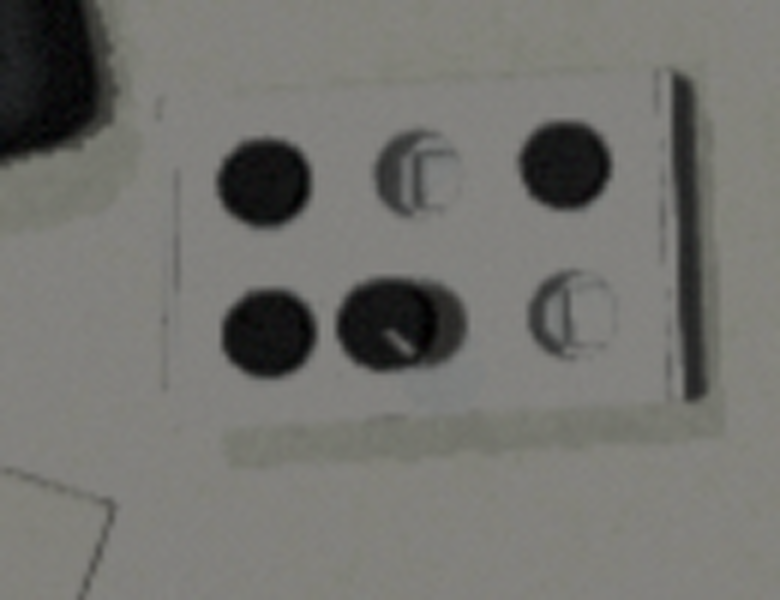

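View pics/side0z.png

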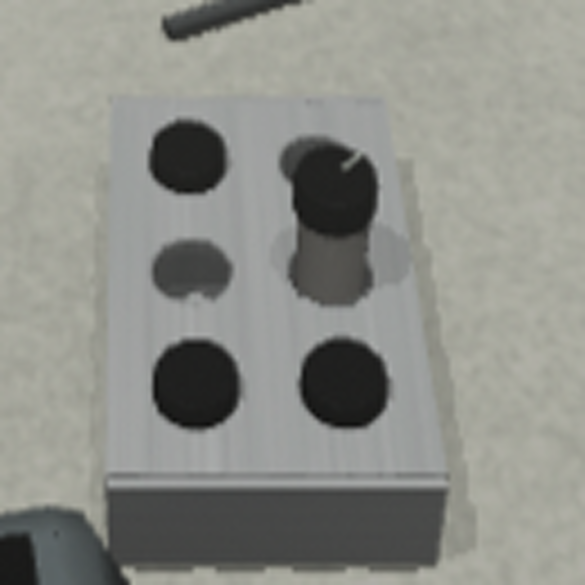

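The side view shows the tall tube's black cap at about (374,299), with the white line pointing up and to the right. The top view shows the cap at (184,254) with the line pointing to image lower right, roughly world −135°. The mixer cup is at about (381,220) in the top view. Next I triangulate.

```bash
cat > h.py <<'E'
from station import status,cams,models
import cv2,numpy as np
def ray(c,u,v):
    d=np.linalg.solve(c["mtx"],[u,v,1.]); T=np.array(c["T"]); d=T[:3,:3]@d; return T[:3,3],d/np.linalg.norm(d)
def tri(*rs):
    A=sum(np.eye(3)-np.outer(d,d) for o,d in rs); b=sum((np.eye(3)-np.outer(d,d))@o for o,d in rs)
    p=np.linalg.solve(A,b); return p,[round(1e3*np.linalg.norm(np.cross(p-o,d)),1) for o,d in rs]
def atz(r,z): o,d=r; return o+d*(z-o[2])/d[2]
def proj(c,p):
    T=np.array(c["T"]); q=np.array(c["mtx"])@(T[:3,:3].T@(np.array(p)-T[:3,3])); return q[:2]/q[2]
E
python3 - <<'E'
from h import *
S=cams.read_camera("side");T=cams.read_camera("top")
print("cap net",tri(ray(S,374.6,297.2),ray(T,184.1,251.9)))
print("cap eye",tri(ray(S,374.4,299),ray(T,184.3,253.8)))
print("cap z.106",atz(ray(S,374.6,298),.106),atz(ray(T,184.2,253),.106))
print("cupfloor net",tri(ray(S,344.3,164.3),ray(T,378.8,221.8)))
print("cup z.142",atz(ray(S,344.3,164.3),.142),atz(ray(T,378.8,221.8),.142))
# rack holes at z=.05 in top zoom
f=lambda x,y:(120+x/6,200+y/6)
for n,p,z in[("v",(265,182),.061),("h",(420,174),.05),("v",(566,165),.061),("v",(269,333),.061),("hT",(402,323),.05),("h",(573,315),.05)]:
    print(n,np.round(atz(ray(T,*f(*p)),z),4))
for n,c,(x,y,k) in(("top",T,(340,180,6)),("side",S,(300,140,6))):
    a=c["pixels"][y:y+95,x:x+95,::-1]; cv2.imwrite(f"pics/{n}mix.png",cv2.resize(a,None,fx=k,fy=k,interpolation=cv2.INTER_CUBIC))
for n in("top","side"):
    for q in("cup_floor","cap_top","tube","mixer"):
        print(n,q,[(round(float(r["score"]),2),np.round(r["box"],1).tolist()) for r in models.silhouettes(n,q)][:3])
E
```

```text
cap net (array([0.46953931, 0.21543161, 0.10579601]), [np.float64(2.5), np.float64(2.5)])
cap eye (array([0.46761245, 0.21589452, 0.10157543]), [np.float64(0.4), np.float64(0.4)])
cap z.106 [0.46713886 0.21755328 0.106     ] [0.46969001 0.21490024 0.106     ]
cupfloor net (array([ 0.53636485, -0.19166959,  0.14331537]), [np.float64(1.4), np.float64(1.4)])
cup z.142 [ 0.53506514 -0.19383991  0.142     ] [ 0.53783529 -0.19186635  0.142     ]
v [0.5193 0.2742 0.061 ]
h [0.5234 0.2198 0.05  ]
v [0.5268 0.1628 0.061 ]
v [0.4637 0.2702 0.061 ]
hT [0.4679 0.2244 0.05  ]
h [0.4716 0.1607 0.05  ]
top cup_floor [(0.94, [382.6, 221.6, 27.9, 29.2]), (0.41, [285.1, 250.1, 30.5, 57.8])]
top cap_top [(0.55, [185.1, 252.3, 14.7, 20.4])]
top tube [(0.79, [186.2, 255.4, 24.0, 15.2])]
top mixer [(0.81, [369.1, 232.9, 75.1, 85.9])]
side cup_floor [(0.59, [344.9, 162.9, 24.0, 22.1])]
side cap_top [(0.71, [375.5, 304.0, 22.3, 27.3]), (0.44, [286.1, 216.7, 26.4, 24.0])]
side tube [(0.93, [374.0, 309.5, 22.2, 34.3]), (0.6, [375.1, 302.4, 16.9, 17.8])]
side mixer [(0.92, [351.6, 189.7, 68.2, 72.4]), (0.43, [374.9, 302.0, 18.2, 20.8])]
```

View pics/topmix.png

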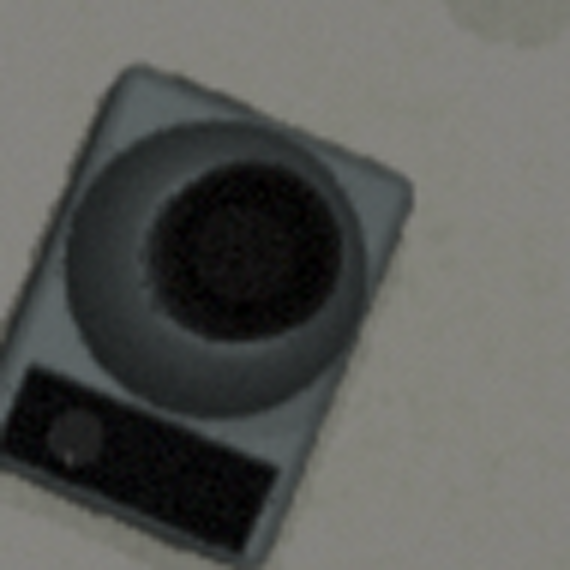

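View pics/sidemix.png

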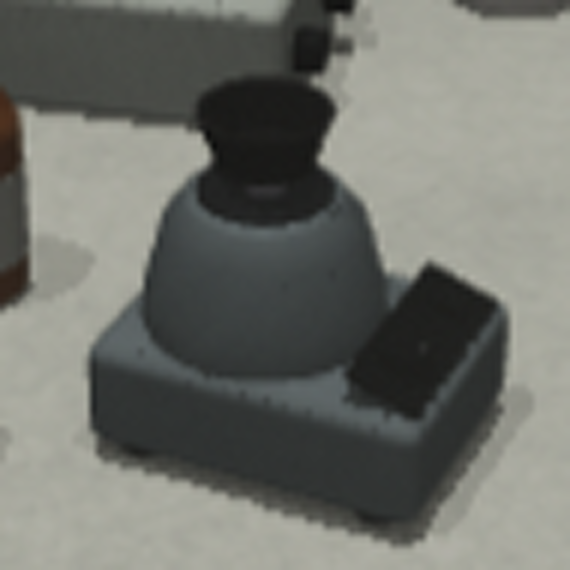

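Run:
```python
from h import *
S=cams.read_camera("side");T=cams.read_camera("top")
print("device",tri(ray(S,328,381),ray(T,135,220)))
for z in(.1,.2,.3): print(atz(ray(T,135,220),z),atz(ray(S,328,381),z))
print("rim top@.162",atz(ray(T,381.2,221.7),.162), "side@.162 for rim v", [atz(ray(S,344.5,v),.162).round(4).tolist() for v in (156,158,160)])
print("rim pred", proj(S,[.537,-.192,.162]),proj(T,[.537,-.192,.162]))
```

```text
device (array([0.54148232, 0.34347896, 0.05272097]), [np.float64(0.6), np.float64(0.6)])
[0.53887888 0.32502075 0.1       ] [0.53803695 0.37153863 0.1       ]
[0.53202094 0.28595823 0.2       ] [0.53210022 0.43082333 0.2       ]
[0.525163  0.2468957 0.3      ] [0.52616349 0.49010802 0.3       ]
rim top@.162 [ 0.53667954 -0.19403402  0.162     ] side@.162 for rim v [[0.535, -0.2017, 0.162], [0.5346, -0.1909, 0.162], [0.5342, -0.1803, 0.162]]
rim pred [343.56230415 157.77753621] [380.18460354 221.5293281 ]
```

Request:
move_arm(steps=[1,2.27,-4.15,0.5,0,0,0,1,2.27,-4.15,0.5,0,0,0,1,2.27,-4.15,0,0,0,0,1,2.27,-4.15,0,0,0,0,1,2.27,-4.15,0,0,0,0,1,2.27,-4.15,0,0,0,0,1,2.27,-4.15,0,0,0,0,1,2.27,-4.15,0,0,0,0], newtons=40)

```text
t: 2.2
eef_pos: [0.4231, 0.2969, 0.2667]
tool_rot: [0.0, 0.181, 0.983, 0.0]
contact_force: [1.5, -0.1, -0.8]
gripper_width: 1.002
```

Request:
move_arm(steps=[1,2.27,-4.15,0,0,0,0,1,2.27,-4.15,0,0,0,0,1,0,0,0,0,0,0,1,0,0,0,0,0,0,1,0,0,0,0,0,0])

```text
t: 2.7
eef_pos: [0.4673, 0.2169, 0.2663]
tool_rot: [-0.0, 0.181, 0.984, 0.0]
contact_force: [-0.8, 1.5, -0.4]
gripper_width: 1.002
```

Run:
```python
from h import *
o=status.get_obs()
for k,v in o.items(): print(k,np.round(v,3))
S=cams.read_camera("side");T=cams.read_camera("top")
cv2.imwrite("pics/side1.png",S["pixels"][:,:,::-1]);cv2.imwrite("pics/top1.png",T["pixels"][:,:,::-1])
```

```text
t 2.7
q [-0.739  0.202  0.213  1.934 -0.051  1.011  0.704]
joint_vel [-0.014  0.002 -0.008 -0.002  0.003  0.002  0.003]
joint_torque [ 1.1240e+00 -3.9361e+01  2.5640e+00 -2.6552e+01  8.5000e-02  9.0000e-03
  1.0000e-03]
eef_pos [0.467 0.217 0.266]
tool_rot [-0.     0.181  0.984  0.   ]
contact_force [-0.798  1.492 -0.412]
torque [ 0.059 -0.019 -0.066]
gripper_width 1.002
```

View pics/side1.png

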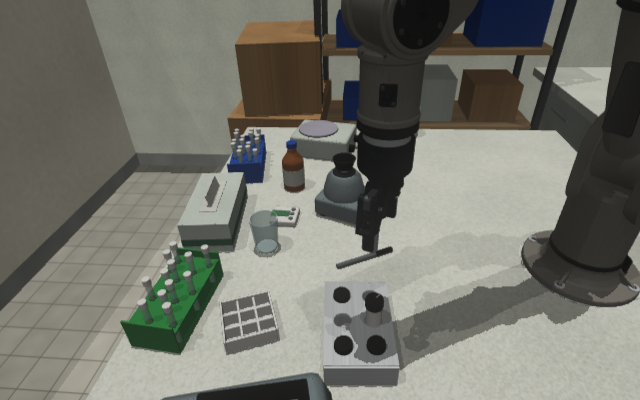

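Request:
move_arm(steps=[1,0.05,-0.1,-4,0,0,0,1,0,0,-4,0,0,0,1,0,0,-4,0,0,0,1,0,0,-2.4,0,0,0,1,0,0,-2,0,0,0,1,0,0,0,0,0,0,1,0,0,0,0,0,0])

```text
t: 3.5
eef_pos: [0.4681, 0.2155, 0.1025]
tool_rot: [-0.0, 0.181, 0.984, -0.0]
contact_force: [0.1, -0.4, -0.7]
gripper_width: 1.0
```

Run:
```python
from h import *
S=cams.read_camera("side");T=cams.read_camera("top")
o=status.get_obs();print(o["eef_pos"],o["contact_force"])
for c,n in((S,"side"),(T,"top")): print(n,proj(c,o["eef_pos"]),proj(c,[.468,.2155,.106]))
a=S["pixels"][230:360,300:440,::-1]; cv2.imwrite("pics/side2.png",cv2.resize(a,None,fx=4.5,fy=4.5,interpolation=cv2.INTER_CUBIC))
a=T["pixels"][200:300,120:250,::-1]; cv2.imwrite("pics/top2.png",cv2.resize(a,None,fx=6,fy=6,interpolation=cv2.INTER_CUBIC))
```

```text
[0.46894385 0.21549488 0.10350063] [ 0.98518021 -0.27135585  0.84211238]
side [373.46202483 298.0219597 ] [374.07196199 297.07218934]
top [184.23815679 253.35338394] [183.88536067 253.79965203]
```

View pics/side2.png

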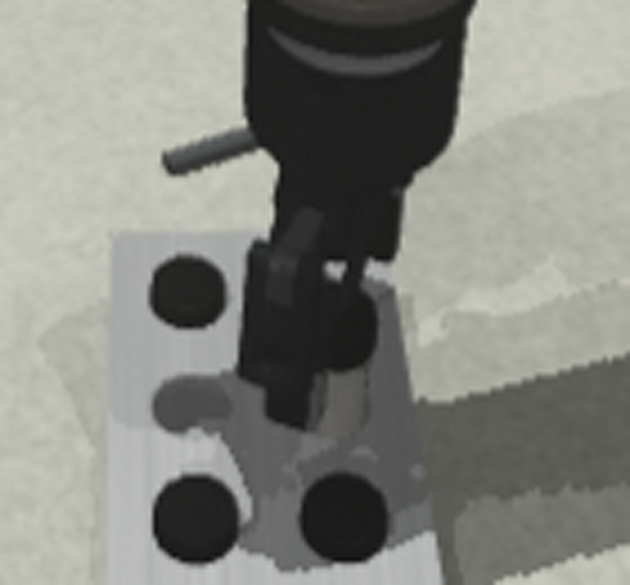

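View pics/top2.png

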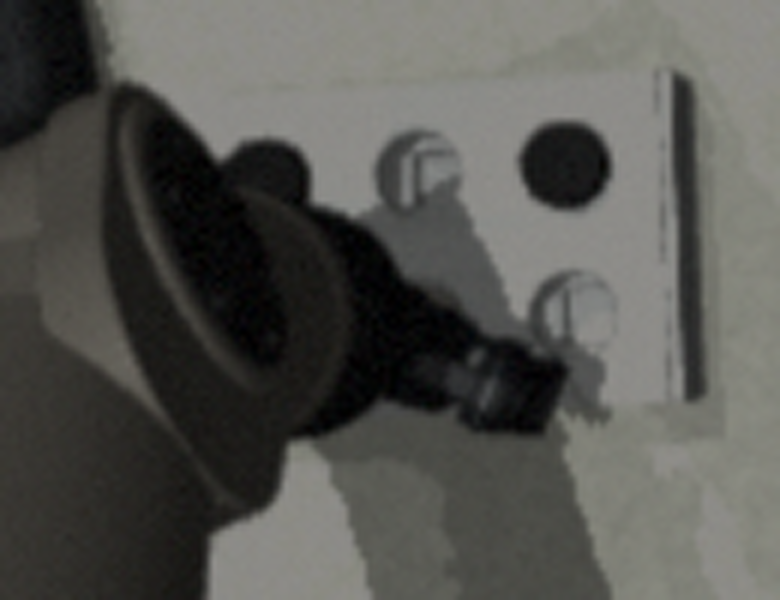

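The side view shows the cap at about (375,303) between the open fingers, and there is no contact yet. I close on it.

Request:
move_arm(steps=[-1,0,0,0,0,0,0,-1,0,0,0,0,0,0,-1,0,0,0,0,0,0,-1,0,0,0,0,0,0,-1,0,0,0,0,0,0,-1,0,0,0,0,0,0,-1,0,0,0,0,0,0,-1,0,0,0,0,0,0], newtons=40)

```text
t: 4.4
eef_pos: [0.4688, 0.2149, 0.1028]
tool_rot: [0.0, 0.181, 0.983, 0.0]
contact_force: [-1.4, -0.3, 5.2]
gripper_width: 0.351
```

Run:
```python
from h import *
o=status.get_obs()
for k in("eef_pos","contact_force","torque","gripper_width","q"): print(k,np.round(o[k],4))
```

```text
eef_pos [0.4688 0.2149 0.1028]
contact_force [-1.4498 -0.3164  5.2089]
torque [0.1097 0.0195 0.0011]
gripper_width 0.3512
q [-0.6944  0.4318  0.1772  2.0711 -0.1229  0.647   0.7709]
```

Run:
```python
from h import *
S=cams.read_camera("side")
a=S["pixels"][230:360,300:440,::-1]; cv2.imwrite("pics/side3.png",cv2.resize(a,None,fx=4.5,fy=4.5,interpolation=cv2.INTER_CUBIC))
```

```text
(no output)
```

View pics/side3.png

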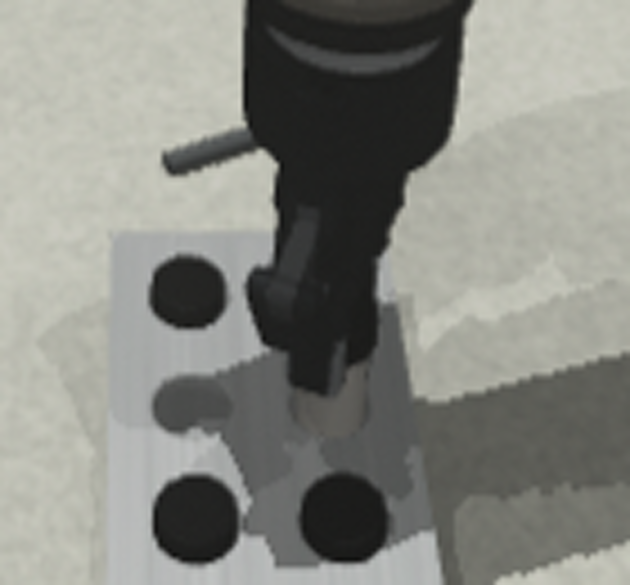

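Request:
move_arm(steps=[-1,0,0,0,0,0,-5,-1,0,0,0,0,0,-5,-1,0,0,0,0,0,-5,-1,0,0,0,0,0,-5,-1,0,0,0,0,0,0,-1,0,0,0,0,0,0])

```text
t: 5.05
eef_pos: [0.4686, 0.2147, 0.1027]
tool_rot: [0.0, 0.349, 0.937, 0.0]
contact_force: [-0.1, -0.9, 7.1]
gripper_width: 0.352
```

```bash
cat > st.py <<'E'
from h import *
o=status.get_obs()
for k in("eef_pos","contact_force","torque","gripper_width","q"): print(k,np.round(o[k],4))
w,x,y,z=o["tool_rot"]; print("jaw deg",np.degrees(np.arctan2(1-2*(x*x+z*z),2*(x*y-w*z))))
E
python3 st.py
```

```text
eef_pos [0.4686 0.2147 0.1027]
contact_force [-0.1031 -0.9267  7.1204]
torque [-0.092   0.1491  0.0134]
gripper_width 0.3524
q [-0.7671  0.4385  0.268   2.0761 -0.1871  0.6486  0.4831]
jaw deg 49.09253885439712
```

Request:
move_arm(steps=[-1,0,0,0,0,0,-4,-1,0,0,0,0,0,-4,-1,0,0,0,0,0,-4])

```text
t: 5.35
eef_pos: [0.4684, 0.2147, 0.1027]
tool_rot: [-0.0, 0.447, 0.895, 0.0]
contact_force: [-1.0, 0.3, 7.9]
gripper_width: 0.354
```

```bash
python3 st.py
```

```text
eef_pos [0.4684 0.2147 0.1027]
contact_force [-1.0115  0.3455  7.8838]
torque [-0.0986  0.3415  0.0556]
gripper_width 0.3536
q [-0.8106  0.4442  0.323   2.0791 -0.2275  0.6509  0.3097]
jaw deg 36.93877066165184
```

Request:
move_arm(steps=[-1,0,0,0,0,0,-3,-1,0,0,0,0,0,-3])

```text
t: 5.55
eef_pos: [0.4683, 0.2147, 0.1027]
tool_rot: [-0.0, 0.493, 0.87, 0.0]
contact_force: [-1.7, -0.6, 7.5]
gripper_width: 0.351
```

```bash
python3 st.py
```

```text
eef_pos [0.4683 0.2147 0.1027]
contact_force [-1.6755 -0.6295  7.5386]
torque [-0.1548  0.4714  0.0677]
gripper_width 0.3511
q [-0.8324  0.4474  0.3505  2.0806 -0.2477  0.6525  0.2251]
jaw deg 30.982380918270934
```

Request:
move_arm(steps=[-1,0,0,0,0,0,-2,-1,0,0,0,0,0,-2])

```text
t: 5.75
eef_pos: [0.4682, 0.2147, 0.1027]
tool_rot: [-0.0, 0.522, 0.853, -0.0]
contact_force: [-1.7, -0.4, 8.2]
gripper_width: 0.355
```

```bash
python3 st.py|grep -v q
```

```text
eef_pos [0.4682 0.2147 0.1027]
contact_force [-1.6848 -0.3574  8.1524]
gripper_width 0.3549
jaw deg 27.02710813243718
```

Request:
move_arm(steps=[-1,0,0,0,0,0,-2,-1,0,0,0,0,0,-2])

```text
t: 5.95
eef_pos: [0.4681, 0.2147, 0.1027]
tool_rot: [-0.0, 0.552, 0.834, -0.0]
contact_force: [-1.8, -0.6, 8.9]
gripper_width: 0.355
```

```bash
python3 st.py|grep -v q; python3 st.py | grep tor
```

```text
eef_pos [0.4681 0.2147 0.1027]
contact_force [-1.8496 -0.6466  8.9075]
gripper_width 0.3554
jaw deg 23.02890494130499
torque [-0.0803  0.6041  0.009 ]
```

Request:
move_arm(steps=[-1,0,0,0,0,0,-2,-1,0,0,0,0,0,-2])

```text
t: 6.15
eef_pos: [0.468, 0.2147, 0.1027]
tool_rot: [-0.0, 0.581, 0.814, -0.0]
contact_force: [-1.7, -0.3, 7.8]
gripper_width: 0.354
```

```bash
python3 st.py | egrep "tor|jaw"
```

```text
torque [-0.038   0.6755  0.103 ]
jaw deg 19.026717669481616
```

Request:
move_arm(steps=[-1,0,0,0,0,0,-2,-1,0,0,0,0,0,-2])

```text
t: 6.35
eef_pos: [0.4678, 0.2148, 0.1027]
tool_rot: [-0.001, 0.608, 0.794, -0.0]
contact_force: [-3.3, 0.5, 8.7]
gripper_width: 0.351
```

```bash
python3 st.py | egrep "tor|jaw"
```

```text
torque [0.0401 0.8389 0.2788]
jaw deg 15.05676276178588
```

Request:
move_arm(steps=[-1,0,0,0,0,0,-2,-1,0,0,0,0,0,-2,-1,0,0,0,0,0,0])

```text
t: 6.65
eef_pos: [0.4676, 0.2151, 0.1026]
tool_rot: [-0.001, 0.635, 0.773, -0.0]
contact_force: [-2.3, 0.1, 9.7]
gripper_width: 0.355
```

```bash
python3 st.py | egrep "tor|jaw|for"
```

```text
contact_force [-2.3188  0.1144  9.7199]
torque [0.036  0.9013 0.6727]
jaw deg 11.202474358891621
```

Torque climbed from 0.05 to 0.67 N m after about 58° of turning, so the cap is on its stop. I ease the twist, then release to check the line.

Request:
move_arm(steps=[-1,0,0,0,0,0,2,-1,0,0,0,0,0,2,-1,0,0,0,0,0,0])

```text
t: 6.95
eef_pos: [0.4677, 0.2148, 0.1026]
tool_rot: [-0.001, 0.608, 0.794, -0.0]
contact_force: [-2.0, 0.8, 9.2]
gripper_width: 0.35
```

```bash
python3 st.py | egrep "tor|jaw|for"
```

```text
contact_force [-2.0008  0.815   9.1546]
torque [0.0597 0.8899 0.0982]
jaw deg 15.178116381088302
```

Request:
move_arm(steps=[0.3,0,0,0,0,0,0,0.6,0,0,0,0,0,0,1,0,0,0,0,0,0,1,0,0,0,0,0,0,1,0,0,4,0,0,0,1,0,0,5,0,0,0,1,0,0,3,0,0,0])

```text
t: 7.65
eef_pos: [0.4693, 0.2146, 0.2251]
tool_rot: [0.001, 0.608, 0.794, 0.001]
contact_force: [0.4, 0.8, -0.2]
gripper_width: 1.0
```

```bash
python3 st.py | egrep "tor|jaw|for|pos"
python3 - <<'E'
from h import *
S=cams.read_camera("side");T=cams.read_camera("top")
a=S["pixels"][260:390,300:430,::-1]; cv2.imwrite("pics/side4.png",cv2.resize(a,None,fx=4.5,fy=4.5,interpolation=cv2.INTER_CUBIC))
a=T["pixels"][200:300,120:250,::-1]; cv2.imwrite("pics/top4.png",cv2.resize(a,None,fx=6,fy=6,interpolation=cv2.INTER_CUBIC))
E
```

```text
eef_pos [0.4693 0.2146 0.2251]
contact_force [ 0.3868  0.8499 -0.2379]
torque [ 0.0117 -0.0434  0.0154]
jaw deg 15.060468084120323
```

View pics/side4.png

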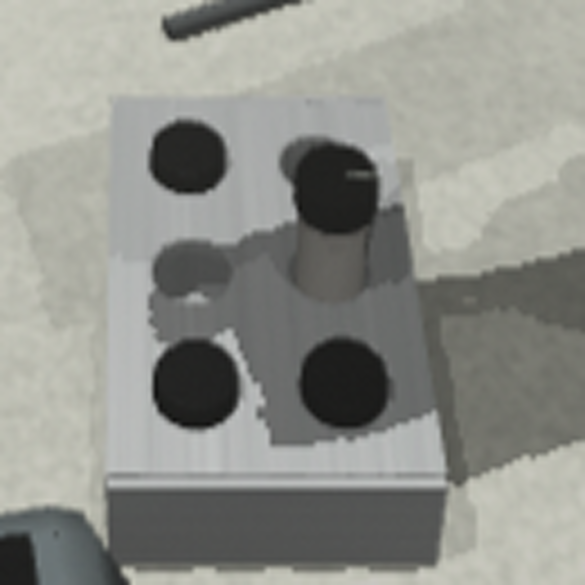

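View pics/top4.png

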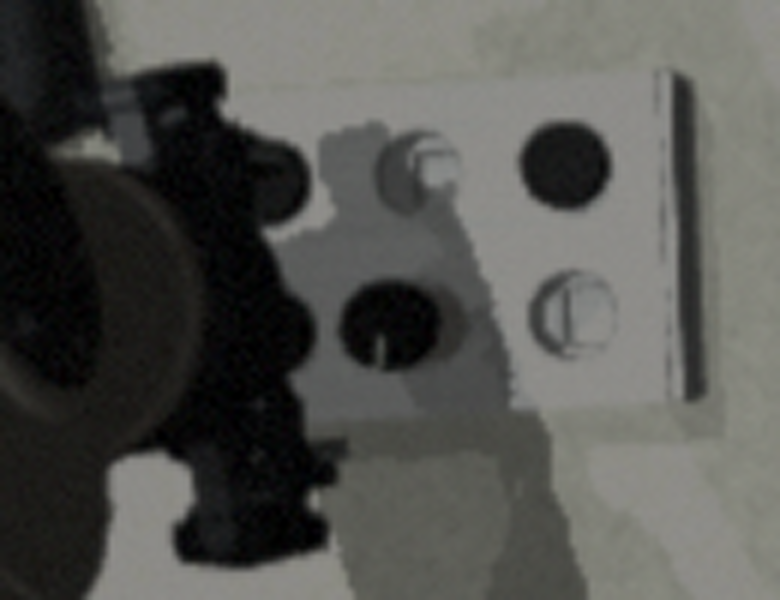

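The line in the top view now runs from the cap centre (185,254) straight down to about (183,260). That points at −x, over where the mark should be, so the cap is tight. I regrip and lift straight up.

Request:
move_arm(steps=[1,-0.1,0,-4.5,0,0,0,1,0,0,-4.5,0,0,0,1,0,0,-3,0,0,0,1,0,0,-0.2,0,0,0,-1,0,0,0,0,0,0,-1,0,0,0,0,0,0,-1,0,0,0,0,0,0,-1,0,0,0,0,0,0], newtons=60)

```text
t: 8.55
eef_pos: [0.4682, 0.2152, 0.1017]
tool_rot: [0.0, 0.608, 0.794, 0.001]
contact_force: [-0.9, 0.4, 12.9]
gripper_width: 0.35
```

Request:
move_arm(steps=[-1,0,0,0,0,0,0,-1,0,0,0,0,0,0,-1,0,0,0,0,0,0,-1,0,0,0,0,0,0])

```text
t: 8.95
eef_pos: [0.4683, 0.2153, 0.1018]
tool_rot: [0.0, 0.608, 0.794, 0.001]
contact_force: [-0.1, -0.2, 6.3]
gripper_width: 0.348
```

```bash
python3 st.py
```

```text
eef_pos [0.4683 0.2153 0.1018]
contact_force [-0.0968 -0.2354  6.3325]
torque [0.0172 0.2429 0.077 ]
gripper_width 0.3484
q [-0.899   0.4605  0.4346  2.0867 -0.3142  0.6533  0.0109]
jaw deg 15.114376968678549
```

Request:
move_arm(steps=[-1,0,0,0.5,0,0,0,-1,0,0,1,0,0,0,-1,0,0,1.5,0,0,0,-1,0,0,2,0,0,0,-1,0,0,2,0,0,0,-1,0,0,2,0,0,0,-1,0,0,0,0,0,0])

```text
t: 9.65
eef_pos: [0.4687, 0.2151, 0.1934]
tool_rot: [0.001, 0.608, 0.794, 0.002]
contact_force: [0.2, -0.3, -1.2]
gripper_width: 0.347
```

```bash
python3 st.py
python3 - <<'E'
from h import *
S=cams.read_camera("side")
a=S["pixels"][200:360,300:440,::-1]; cv2.imwrite("pics/side5.png",cv2.resize(a,None,fx=3.7,fy=3.7,interpolation=cv2.INTER_CUBIC))
E
```

```text
eef_pos [0.4687 0.2151 0.1934]
contact_force [ 0.2104 -0.3197 -1.2179]
torque [ 0.0438 -0.0538 -0.0527]
gripper_width 0.3472
q [-0.9757  0.3139  0.5149  2.0263 -0.2061  0.8456 -0.0818]
jaw deg 15.075443489375921
```

View pics/side5.png

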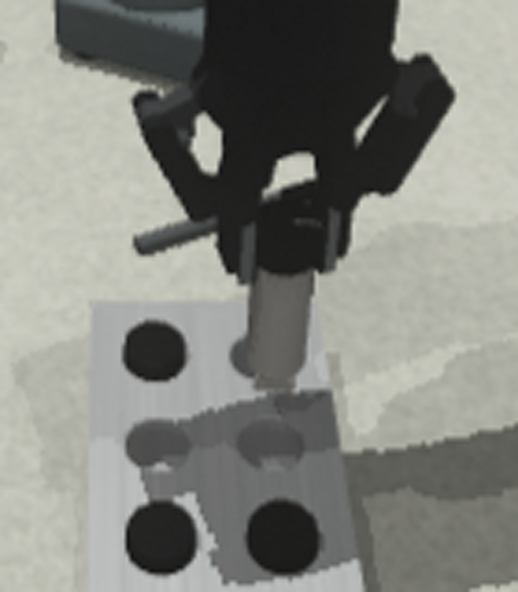

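The tube is out of the rack, held by the cap and hanging upright; its foot is at about (374,304) in full-picture pixels. I carry it across.

Request:
move_arm(steps=[-1,0,0,4,0,0,0,-1,0,0,4,0,0,0,-1,0.3,-2,1.5,0,0,0,-1,0.75,-4.2,0,0,0,0,-1,0.75,-4.3,0,0,0,0,-1,0.75,-4.3,0,0,0,0,-1,0.75,-4.3,0,0,0,0,-1,0.75,-4.3,0,0,0,0])

```text
t: 10.5
eef_pos: [0.5071, -0.021, 0.2847]
tool_rot: [-0.001, 0.608, 0.794, -0.0]
contact_force: [0.7, -0.3, 0.1]
gripper_width: 0.353
```

Request:
move_arm(steps=[-1,0.75,-4.3,0,0,0,0,-1,0.75,-4.3,0,0,0,0,-1,0.75,-4.3,0,0,0,0,-1,0.45,-3,0,0,0,0,-1,0,-1.5,0,0,0,0,-1,0,0,0,0,0,0,-1,0,0,0,0,0,0])

```text
t: 11.2
eef_pos: [0.5344, -0.1926, 0.2846]
tool_rot: [-0.001, 0.608, 0.794, -0.0]
contact_force: [0.2, 1.3, -1.1]
gripper_width: 0.343
```

```bash
python3 st.py
python3 - <<'E'
from h import *
S=cams.read_camera("side");T=cams.read_camera("top")
o=status.get_obs();p=o["eef_pos"]
for c in(S,T): print(proj(c,p-[0,0,.0965]),proj(c,[.536,-.193,.162]))
print([(r["score"],r["position"]) for r in models.place_of("side","tube")],[(r["score"],r["position"]) for r in models.place_of("side","cup_floor")])
a=S["pixels"][60:240,280:420,::-1]; cv2.imwrite("pics/side6.png",cv2.resize(a,None,fx=3.3,fy=3.3,interpolation=cv2.INTER_CUBIC))
a=T["pixels"][150:290,300:460,::-1]; cv2.imwrite("pics/top6.png",cv2.resize(a,None,fx=4,fy=4,interpolation=cv2.INTER_CUBIC))
E
```

```text
eef_pos [ 0.5344 -0.1926  0.2846]
contact_force [ 0.1986  1.3321 -1.0511]
torque [-0.0236  0.0183  0.0166]
gripper_width 0.3429
q [-0.3581  0.3344  0.7571  1.8201 -0.2574  1.0898  0.7556]
jaw deg 15.089232237489496
[344.46746078 148.60133308] [343.96847479 157.59847124]
[381.81010241 221.69590423] [380.68501129 222.03249462]
[(0.97, [150.5, 341.2])] [(0.66, [209.8, 349.9]), (0.64, [166.2, 345.9])]
```

View pics/side6.png

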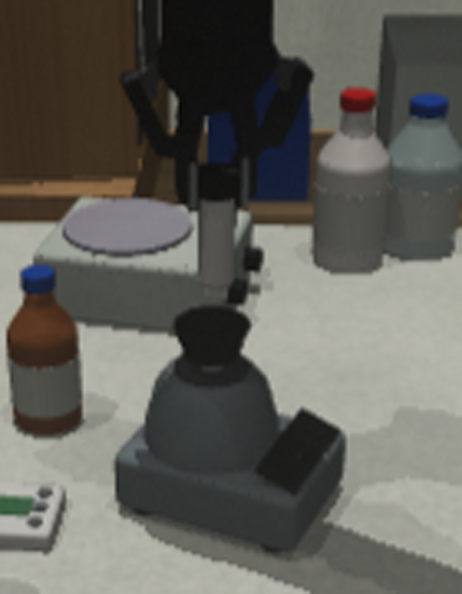

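View pics/top6.png

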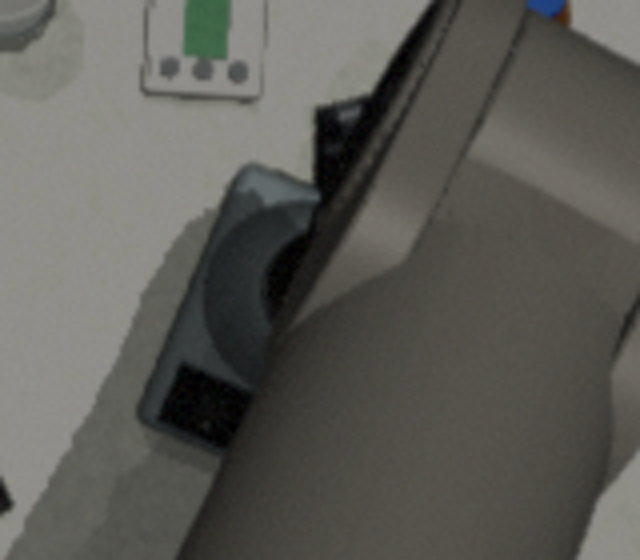

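The side view shows the tube hanging vertical over the cup: foot near column 345.5, rim near 344.2. I shift 2 mm in +x and lower it.

Request:
move_arm(steps=[-1,0.2,0,-1,0,0,0,-1,0,0,-1.5,0,0,0,-1,0,0,-1,0,0,0,-1,0,0,-0.5,0,0,0,-1,0,0,0,0,0,0])

```text
t: 11.9
eef_pos: [0.5361, -0.1932, 0.2441]
tool_rot: [-0.001, 0.608, 0.794, -0.001]
contact_force: [0.5, -0.1, -0.4]
gripper_width: 0.348
```

```bash
python3 st.py
python3 - <<'E'
from h import *
S=cams.read_camera("side")
a=S["pixels"][60:240,280:420,::-1]; cv2.imwrite("pics/side7.png",cv2.resize(a,None,fx=3.3,fy=3.3,interpolation=cv2.INTER_CUBIC))
E
```

```text
eef_pos [ 0.5361 -0.1932  0.2441]
contact_force [ 0.5042 -0.0665 -0.3877]
torque [-0.0213  0.0143 -0.027 ]
gripper_width 0.3483
q [-0.3309  0.3846  0.7334  1.8599 -0.2998  1.0126  0.7911]
jaw deg 15.08550784335138
```

View pics/side7.png

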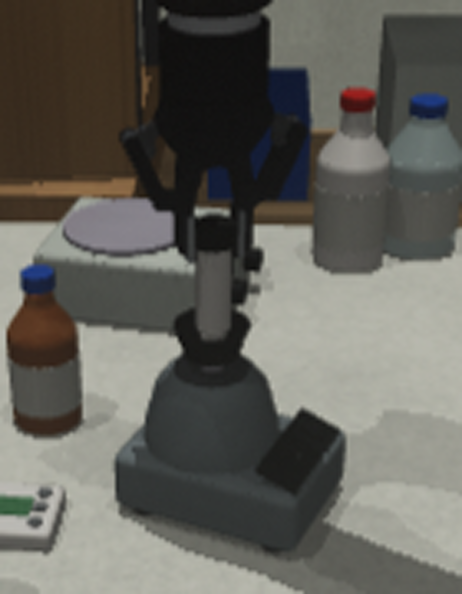

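The foot is inside the cup, tube centred at column 344.5 with no contact force yet. I lower in small steps.

Request:
move_arm(steps=[-1,0,0,-0.2,0,0,0,-1,0,0,-0.2,0,0,0,-1,0,0,0,0,0,0])

```text
t: 12.25
eef_pos: [0.5368, -0.1934, 0.2413]
tool_rot: [0.0, 0.608, 0.794, 0.0]
contact_force: [0.1, 0.1, -0.9]
gripper_width: 0.349
```

Request:
move_arm(steps=[-1,0,0,-0.2,0,0,0,-1,0,0,0,0,0,0])

```text
t: 12.45
eef_pos: [0.5367, -0.1933, 0.2392]
tool_rot: [-0.0, 0.608, 0.794, -0.0]
contact_force: [0.3, 0.2, -1.2]
gripper_width: 0.348
```

Request:
move_arm(steps=[-1,0,0,-0.2,0,0,0,-1,0,0,0,0,0,0])

```text
t: 12.65
eef_pos: [0.5371, -0.1935, 0.2376]
tool_rot: [0.0, 0.608, 0.794, 0.0]
contact_force: [-0.8, 0.6, 3.8]
gripper_width: 0.349
```

Request:
move_arm(steps=[-1,0,0,-0.2,0,0,0,-1,0,0,0,0,0,0])

```text
t: 12.85
eef_pos: [0.5371, -0.1935, 0.2355]
tool_rot: [0.0, 0.608, 0.794, 0.0]
contact_force: [-0.8, 0.7, 3.6]
gripper_width: 0.347
```

Request:
move_arm(steps=[-1,0,0,-0.2,0,0,0,-1,0,0,0,0,0,0])

```text
t: 13.05
eef_pos: [0.5371, -0.1935, 0.2336]
tool_rot: [0.0, 0.608, 0.794, 0.0]
contact_force: [-0.6, -0.0, 4.6]
gripper_width: 0.351
```

Request:
move_arm(steps=[-1,0,0,-0.2,0,0,0,-1,0,0,0,0,0,0])

```text
t: 13.25
eef_pos: [0.5372, -0.1935, 0.2317]
tool_rot: [0.0, 0.608, 0.794, 0.0]
contact_force: [0.1, 1.0, 6.4]
gripper_width: 0.347
```

Request:
move_arm(steps=[-1,0,0,-0.1,0,0,0,-1,0,0,0,0,0,0])

```text
t: 13.45
eef_pos: [0.5372, -0.1936, 0.2309]
tool_rot: [0.0, 0.608, 0.794, 0.0]
contact_force: [-1.2, 0.3, 6.5]
gripper_width: 0.346
```

Request:
move_arm(steps=[-1,0,0,-0.1,0,0,0,-1,0,0,0,0,0,0])

```text
t: 13.65
eef_pos: [0.5372, -0.1936, 0.2299]
tool_rot: [0.0, 0.608, 0.794, 0.0]
contact_force: [-0.9, 1.1, 7.2]
gripper_width: 0.345
```

Request:
move_arm(steps=[-1,0,0,-0.05,0,0,0,-1,0,0,0,0,0,0])

```text
t: 13.85
eef_pos: [0.5373, -0.1938, 0.2298]
tool_rot: [0.001, 0.608, 0.794, 0.0]
contact_force: [-2.2, -0.4, 9.0]
gripper_width: 0.35
```

Request:
move_arm(steps=[-1,0,0,-0.05,0,0,0,-1,0,0,0,0,0,0])

```text
t: 14.05
eef_pos: [0.5375, -0.194, 0.2298]
tool_rot: [0.001, 0.608, 0.794, 0.001]
contact_force: [-1.7, 1.0, 13.0]
gripper_width: 0.352
```

Request:
move_arm(steps=[-1,0,0,-0.05,0,0,0,-1,0,0,0,0,0,0])

```text
t: 14.25
eef_pos: [0.5377, -0.1942, 0.2297]
tool_rot: [0.001, 0.608, 0.794, 0.001]
contact_force: [-3.5, 1.0, 15.4]
gripper_width: 0.347
```

Request:
move_arm(steps=[-1,0,0,0,0,0,0,-1,0,0,0,0,0,0,-1,0,0,0,0,0,0,-1,0,0,0,0,0,0,-1,0,0,0,0,0,0,-1,0,0,0,0,0,0])

```text
t: 14.85
eef_pos: [0.5377, -0.1942, 0.2298]
tool_rot: [0.001, 0.608, 0.794, 0.001]
contact_force: [-3.0, 0.6, 15.6]
gripper_width: 0.346
```

```bash
python3 st.py
python3 - <<'E'
from h import *
S=cams.read_camera("side")
cv2.imwrite("pics/side8.png",S["pixels"][:,:,::-1])
a=S["pixels"][60:240,280:420,::-1]; cv2.imwrite("pics/side8z.png",cv2.resize(a,None,fx=3.3,fy=3.3,interpolation=cv2.INTER_CUBIC))
E
```

```text
eef_pos [ 0.5377 -0.1942  0.2298]
contact_force [-2.9754  0.6467 15.6158]
torque [0.1731 0.8062 0.025 ]
gripper_width 0.3461
q [-0.3192  0.4024  0.7231  1.8732 -0.318   0.9806  0.8065]
jaw deg 15.077030133231444
```

View pics/side8z.png

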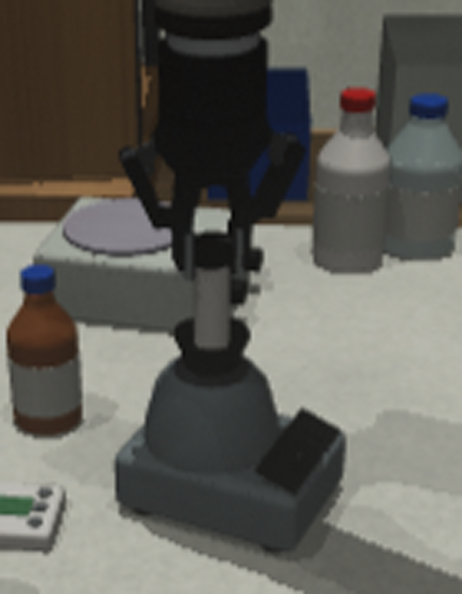

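View pics/side8.png

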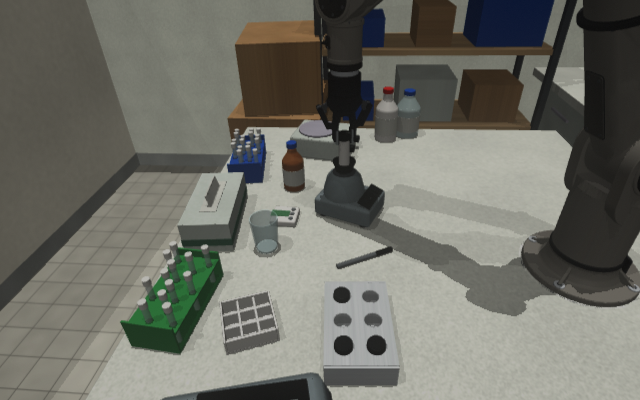

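The head is down on the dome, the tube stands upright in the cup, and the other items have not moved. The push holds steady at about 15.6 N, so I hand in.

```bash
python3 -c "
from station import order
print(order.hand_in())"
```

```text
the job is handed in; nothing more can be done
None
```

I tightened the cap, lifted the tube out of the rack, and stood it in the mixer cup pressed down on its stop. I handed the job in at about 15 s with the robot still holding it there.

- **Cap:** I turned it clockwise about 58° in all. The torque stayed near 0.05 N m, then climbed to 0.67 N m, which I read as the hard stop. Afterwards the white line pointed toward −x of the bench, where the closing mark should be. I could not see the black mark itself from either camera.
- **Press:** The tube touched the cup floor with the tool at about z = 0.2385 m. It stopped going down at 0.2298 m, a travel of about 8 to 9 mm, which fits the 8 mm stop. The force then rose from about 7 N to a steady 15.6 N, with about 3 N sideways.
- **Other items:** In the last side picture the tube stands upright in the lowered cup, and the short containers and the other bench items look unmoved.
- **Disagreements:**
  - The two cameras differed by 2–3 mm on the positions.
  - The gripper opening worked out to about 30 mm on the 32 mm cap. The pictures showed the pads on the cap, and it carried the tube without slipping.

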